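# Crank a mug out of the cooling tunnel and hold the inspection cover at its mark

### The job

With the cover kept shut, turn the crank on the blue cooling tunnel one full turn clockwise (seen from above), so that its knob is back at the red line on the dial and the mug has come under the inspection cover. Then take the black handle of the spring-loaded cover with the gripper, lift it until the cover's red edge is in line with the yellow marker arm, and finish while still holding it there. Do not move the marker arm, and leave the two mugs and the steel clip on the table alone.

Things in the scene. Friction and masses are not known exactly. Their poses are not given: they have to be found in the camera images.
- tunnel: Blue cooling tunnel fixed on the table, 216 mm deep (x); walls from y = -175 to +200 mm. Origin on the table, mid-depth. -x is its front (towards the robot), +y its left, z up. Left part (y above 32 mm): closed hood, roof 130 mm high, carries the crank. Right part: bay with walls 120 mm high, closed by the cover. Position and yaw vary.
- crank (a joint): Turn of the crank on the hood, rad; 0 at the start, grows clockwise seen from above, 6.283 after one full turn; free to go on to 7.2. Stiff: about 0.1 N m of friction, stays where it is left.
- crank_axis (a point): Point on the crank's upright axis, 183 mm above the table. A red line on the grey dial (144 mm across) under the crank shows where the knob starts.
- knob (a point): Middle of the crank's upright black knob: 24 mm diameter, 20 mm of it above and 27 mm below this point, 50 mm from the crank axis, 186 mm above the table. It spins freely on its pin, so it can stay gripped with the gripper's heading unchanged all round the circle. Under it is the flat crank arm; nothing else stands up within the circle.
- cover (a joint): Opening angle of the aluminium inspection cover, rad; 0 is shut (level), grows as its front edge rises, at most 1.3. A spring hinge and its weight pull it shut (about 5 to 7 N to hold at the handle, square to the cover); let go, it snaps shut.
- cover_hinge (a point): Middle of the cover's hinge line, at the rear (+x) of the tunnel, 124 mm above the table, along the tunnel's y. The cover is 8 mm thick, 198 mm wide, 206 mm from hinge to front edge, its right (-y) edge red. The point turns with the cover: its -x points from the hinge along the cover to the handle.
- cover_handle (a point): Middle of the cover's handle: black round bar, 14 mm diameter, 100 mm long along the tunnel's y, in the cover's plane, 246 mm from the hinge line, with 33 mm of free gap behind it. Shut, it is 124 mm above the table with nothing under it. Can be gripped from above, a finger before and one behind it; being round it turns between the pads as the cover swings.
- mark (a joint): Angle of the yellow marker arm, rad, on the same scale as the cover: the cover is in line with the marker when joint cover equals joint mark. 0.45 to 0.85, different each time; held by friction.
- mark_tip (a point): Free end of the yellow marker arm, a flat bar 18 mm high, 8 mm thick, 205 mm long, pivoted on the cover's hinge line outside the tunnel's right (-y) wall, 119 mm to the -y side of the cover's middle. The point's -x axis points along the arm away from the hinge.
- mug_right: White mug, 82 mm diameter, 95 mm tall, standing on the table to the right of the tunnel; origin at the centre of its underside. Leave alone.
- mug_left: Blue mug, 82 mm diameter, 95 mm tall, standing on the table to the left of the tunnel; origin at the centre of its underside. Leave alone.
- clip: Steel U-shaped mug clip, 90 x 45 x 33 mm, lying on the table in front of the hood; origin at the centre of its underside. Leave alone.

How it is judged:
By the outcome, as a careful person would: the job done as asked, in the order asked, and still so for the second after the job is handed in, while the arm keeps its last pose, push and grip.
It also fails if it takes over 66 s, if anything falls off the work surface, if the arm or the gripper's body presses on something with over 40 N, if the wrist force passes 120 N, or if a joint passes its speed limit or range.

### The arm

A 7-joint arm with a two-finger parallel gripper is mounted at the origin on the work surface. World frame = base frame: x ahead of the robot, y to its left, z up, the work surface at z = 0. Lengths are in m, angles in rad, forces in N, time in s.
With the tool pointing down it reaches from about 0.4 to 0.85 m from the base axis. Payload 10.4 kg.
Tool frame: the origin (TCP) lies on the centre line of the jaws, within the pads' length; the fingertips stand ctrl.tip_reach ahead of it and the grasp point (between the pads) lies 3 mm ahead of it (ctrl.tip_reach is the distance from the TCP to the fingertips, in m); z points along the fingers, y is the line along which they close (so a half turn about z gives the same grasp; the last joint's range is limited). The gripper opens to 87 mm and grips with 3 to 60 N. Pads are 19 mm wide; open, the fingers measure 117 mm over their backs; the gripper's body (75 mm by 190 mm) begins 51 mm behind the grasp point.
Start: joints at [1.089, 0.332, -0.065, 1.46, 0.022, 1.35, -0.088], TCP at [0.277, -0.56, 0.245] pointing down, gripper open.
Joint ranges: [-2.6, 2.6], [-0.5, 2.12], [-1.47, 1.34], [0.16, 2.42], [-1.27, 4.41], [0.06, 2.06], [-2.6, 2.6]. Speed limits (rad/s): [2.22, 2.22, 2.79, 2.79, 3.14, 3.14, 3.14].

### API

Orientations are given as a 3x3 rotation matrix whose columns are the frame's x, y, z axes.
In Python, from cell import ctrl gives the robot as it stands.
- The arm moves only by the tool servo_tool, never from a script. Its argument "steps" is a list of rows, each a list of 6 numbers: the shift along the tool's x, y, z each as a share of 0.3 m, from -1 to 1, then the turn, a rotation vector about the tool's x, y, z each as a share of 180 degrees, from -1 to 1. A call has 1 to 10 rows; each row is the pose to reach, as a shift and turn from the pose commanded when the call began, along the tool's axes at that moment, turning the shorter way round; what a row does not reach only later rows make up. A row lasts 1/12 s, in which the tool goes at most 41.7 mm and 7.16 degrees, less where a joint would pass 70% of its speed; a pose out of reach is approached as far as the arm can. A call with a number of a shift or a turn outside -1 to 1 is refused whole. A call with a gripper value outside its range is refused whole. "gripper" is the opening, from 0 (shut) to 1 (fully open), set as the call begins (left out, the last holds). The fingers move at their own pace and stop on an object; "squeeze" is the grip in N (left out, the last holds). Time passes only in rows, so rows that repeat a pose let the fingers close. It gives the time, the measured TCP pose, the force, the opening and the grip force at its end, in the units of the state.
- ctrl.get_obs(): the state, without advancing time (a new reading comes with each control period).
- ctrl.capture(name): name is "side" or "top"; returns the picture (400x640x3 uint8, red, green, blue); there is no depth.
- ctrl.camera_model(name): a dict with "mtx" (3x3 intrinsics, pixels), "R" (3x3) and "t" (3): a world point X has camera coordinates R X + t. Camera axes: x right, y down, z forward; pixel columns grow to the right and rows downward; lengths in m; the calibration is good to about 2 mm. A picture is of the moment at which its call begins. camera_model takes no time and is no camera call.
- ctrl.hand_in(): hands the job in; it is judged then, once.
The state is a dict: "t": time; "q": joint angles; "qvel": joint speeds; "tau": joint torques, N m; "tool_pos": TCP position; "tool_rot": TCP orientation; "contact_force": force on the tool from outside, world axes, zero at the start; "wrist_torque": the same for the moment, N m; "finger_gap": opening from 0.0 (shut) to 1.0 (fully open); "finger_force": force on a finger pad.
Only numpy, scipy, OpenCV 4.12 (cv2) and the standard library are available. Lean on these libraries where they do the work, as an engineer would, in place of code of your own. Each camera call takes 0.05 s, during which the arm holds its last target. There are 200 camera calls.

## Working session

There is one attempt and no reset: what is moved stays moved. The work goes in short steps, Python scripts to look and compute and a tool call to move; the robot and the scene stay as the last step left them, time stands still between calls to the robot, and variables do not carry over. Pictures are saved under pics/ and viewed, at most 10 in all, crops included, and the job is handed in when it is done.

Besides the shell and the picture viewer there is one more tool, called after "Request:" by a JSON object that holds its "op" and its "data". servo_tool: Moves the arm, as the interface text tells. Shift numbers are shares of 0.3 m and turn numbers shares of 180 degrees, none past 1 either way. Its arguments: {"type":"object","properties":{"steps":{"type":"array","items":{"type":"array","items":{"type":"number","minimum":-1,"maximum":1}}},"gripper":{"type":"number"},"squeeze":{"type":"number"}},"required":["steps"]}

```bash
mkdir -p pics; ls
python3 - <<'E'
from cell import ctrl
import cv2,numpy as np
for n in("side","top"):
    im=ctrl.capture(n); cv2.imwrite(f"pics/{n}0.png",im[:,:,::-1]); m=ctrl.camera_model(n)
    print(n,np.round(m["mtx"],1).tolist(),np.round(-m["R"].T@m["t"],3),np.round(m["R"],3).tolist())
o=ctrl.get_obs();print(o,ctrl.tip_reach)
E
```

```text
pics
side [[451.2, 0.0, 313.8], [0.0, 451.2, 198.5], [0.0, 0.0, 1.0]] [0.513 0.773 1.033] [[-0.999, -0.044, 0.0], [-0.035, 0.779, -0.626], [0.027, -0.625, -0.78]]
top [[405.4, 0.0, 320.5], [0.0, 405.4, 203.1], [0.0, 0.0, 1.0]] [0.413 0.045 1.21 ] [[0.022, -1.0, 0.011], [-0.993, -0.023, -0.12], [0.12, -0.008, -0.993]]
{'t': 0.1, 'q': array([ 1.08936459,  0.33283138, -0.06470553,  1.46086675,  0.02159867,
        1.34986414, -0.0885146 ]), 'qvel': array([-0.00039657, -0.00221457,  0.0022339 , -0.00294057, -0.0003387 ,
        0.00164594,  0.00152527]), 'tau': array([ 2.04122545e-03, -6.24541283e+01,  2.49492220e-02, -3.90720999e+01,
       -6.13580877e-02,  3.65011103e-02,  9.07065919e-05]), 'tool_pos': array([ 0.2766767, -0.5600756,  0.2438148]), 'tool_rot': array([[ 8.96566200e-01,  4.42909332e-01, -6.11300205e-04],
       [ 4.42909750e-01, -8.96565504e-01,  1.11805023e-03],
       [-5.28757969e-05, -1.27315687e-03, -9.99999188e-01]]), 'contact_force': array([-0.15127932, -0.20416767, -0.10943288]), 'wrist_torque': array([ 0.04043655,  0.04145655, -0.03119988]), 'finger_force': 0.0, 'finger_gap': 0.9969405462379696} 0.022
```

View pics/side0.png

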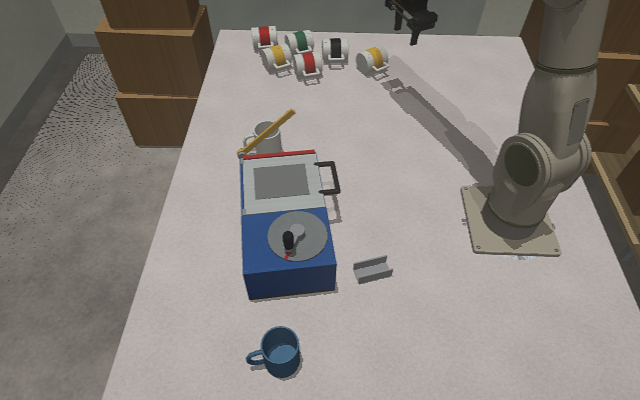

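View pics/top0.png

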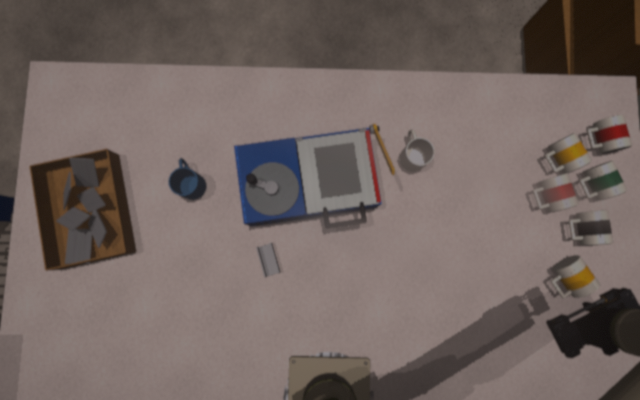

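The side view shows the knob at (288,240), dial centre about (297,236), handle near (330,178), and the yellow arm running from (240,153) to (293,112). The top view shows the knob at (252,180), handle at (345,217), and red edge near x=374. I'll look closer.

Run:
```python
import cv2,numpy as np
a=cv2.imread("pics/side0.png")[100:300,225:400];b=cv2.imread("pics/top0.png")[115:240,225:425]
cv2.imwrite("pics/sc.png",cv2.resize(a,None,fx=3,fy=3,interpolation=cv2.INTER_CUBIC));cv2.imwrite("pics/tc.png",cv2.resize(b,None,fx=4,fy=4,interpolation=cv2.INTER_CUBIC))
```

```text
(no output)
```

View pics/sc.png

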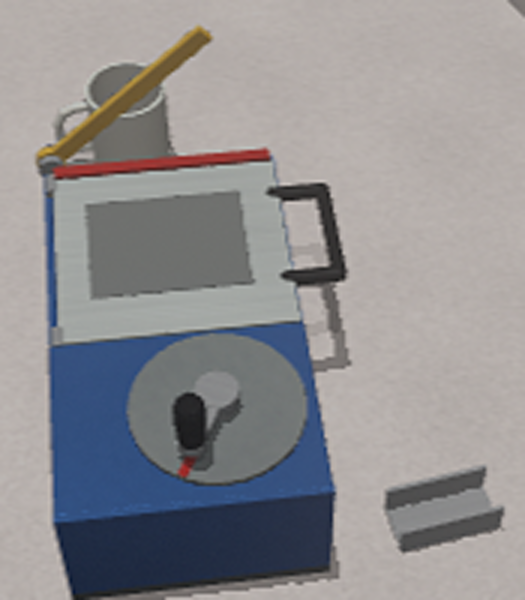

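View pics/tc.png

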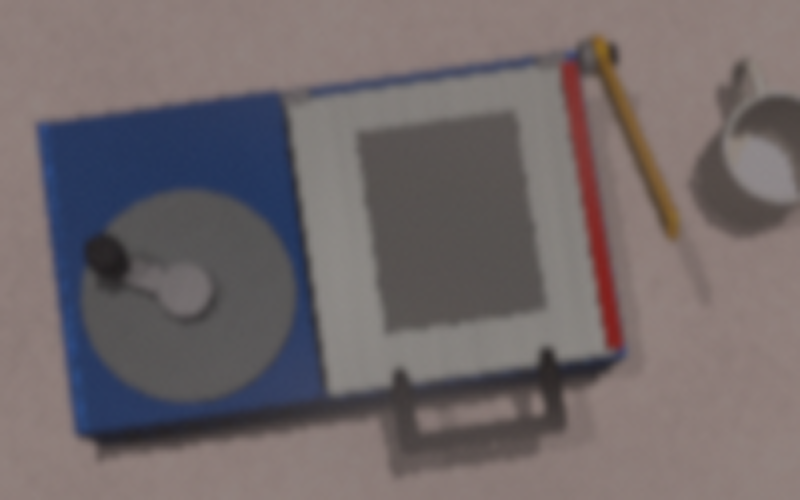

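Crops: the knob is at side (190,420) and top (106,258), the handle bar ends are clear in both, and the arm tip is at side (205,34) and top (673,232) in crop pixels. Next I'll mask these and triangulate.

```bash
cat > h.py <<'E'
import cv2,numpy as np
from cell import ctrl
M={n:ctrl.camera_model(n) for n in("side","top")}
def P(n): m=M[n]; return m["mtx"]@np.c_[m["R"],m["t"]]
def tri(s,t):
    X=cv2.triangulatePoints(P("side"),P("top"),np.array(s,float).reshape(2,1),np.array(t,float).reshape(2,1))[:,0]; X=X[:3]/X[3]
    e=[]
    for n,u in(("side",s),("top",t)):
        p=P(n)@np.r_[X,1]; e.append(np.hypot(*(p[:2]/p[2]-u)))
    return X,np.round(e,1)
def plane(n,uv,z):
    m=M[n]; c=-m["R"].T@m["t"]; d=m["R"].T@np.linalg.inv(m["mtx"])@np.r_[uv,1]; return c+d*(z-c[2])/d[2]
def proj(n,X): p=P(n)@np.r_[X,1]; return p[:2]/p[2]
ROI={"side":(230,100,350,300),"top":(230,115,405,240)}
def mask(n,im,kind):
    hsv=cv2.cvtColor(im,cv2.COLOR_RGB2HSV); h,s,v=[hsv[...,i].astype(int) for i in range(3)]
    m={"red":((h<8)|(h>172))&(s>120)&(v>60),"yellow":(h>12)&(h<28)&(s>110)&(v>70),"black":(v<62)&(s<120)}[kind]
    x0,y0,x1,y1=ROI[n]; k=np.zeros_like(m); k[y0:y1,x0:x1]=m[y0:y1,x0:x1]; return k.astype(np.uint8)
def blobs(n,im,kind,amin=15):
    N,l,st,c=cv2.connectedComponentsWithStats(mask(n,im,kind))
    return [(st[i],c[i],np.argwhere(l==i)[:,::-1]) for i in range(1,N) if st[i,4]>=amin]
def ends(pts):
    p=pts.astype(float); c=p.mean(0); d=np.linalg.svd(p-c,full_matrices=False)[2][0]; s=(p-c)@d
    return c+d*s.min(),c+d*s.max()
E
python3 - <<'E'
from h import *
for n in M:
    im=cv2.imread(f"pics/{n}0.png")[:,:,::-1].copy()
    for k in("red","yellow","black"):
        for st,c,p in blobs(n,im,k): print(n,k,st,np.round(c,1),np.round(ends(p),1).tolist())
C=lambda a:(225+a[0]/3,100+a[1]/3); T=lambda a:(225+a[0]/4,115+a[1]/4)
for nm,a,b in [("knob",(190,420),(106,258)),("h+",(341,272),(407,440)),("h-",(325,187),(560,427)),("redH",(55,172),(571,63)),("redF",(270,155),(615,347)),("pivot",(48,157),(600,45)),("tip",(205,34),(673,232)),("dial",(217,408),(188,296)),("hub",(216,389),(187,291))]:
    X,e=tri(C(a),T(b)); print(nm,np.round(X,4),e)
E
```

```text
side red [243 150  72  10 254] [277.7 154.1] [[313.9, 151.0], [243.0, 157.2]]
side red [285 253   5   6  17] [286.6 255.4] [[288.3, 252.6], [285.1, 258.0]]
side yellow [238 109  57  45 407] [267.5 131.1] [[293.3, 110.1], [239.6, 153.9]]
side black [315 161  25  34 245] [330.2 178. ] [[327.0, 160.5], [333.1, 193.7]]
side black [283 231  13  19 174] [288.1 240.2] [[286.9, 230.9], [289.2, 249.1]]
side black [249 288  86  12 192] [290.8 293.7] [[334.0, 288.8], [249.0, 298.4]]
top red [366 131  14  71 241] [372.6 166.4] [[366.7, 130.9], [378.4, 201.1]]
top yellow [373 124  22  50 156] [383.3 148.1] [[373.4, 124.3], [393.5, 172.8]]
top black [246 174  11  14 112] [251.4 179.8] [[248.9, 173.6], [254.2, 186.5]]
top black [335 203  43  14 143] [359.9 208.9] [[377.2, 206.4], [335.1, 212.5]]
top black [248 216  63  11 210] [276.9 220.8] [[310.0, 216.0], [248.1, 224.9]]
knob [0.5939 0.2149 0.1851] [0.1 0.1]
h+ [0.4828 0.019  0.1293] [0.8 0.9]
h- [ 0.4964 -0.0836  0.1266] [0. 0.]
redH [ 0.746  -0.0886  0.1298] [0.2 0.2]
redF [ 0.5495 -0.1196  0.1296] [0.4 0.5]
pivot [ 0.7571 -0.1083  0.1297] [0.8 1. ]
tip [ 0.605  -0.1342  0.2601] [0.3 0.3]
dial [0.5785 0.1677 0.1322] [0. 0.]
hub [0.5785 0.1657 0.1559] [0.1 0.2]
```

```bash
cat >> h.py <<'E'
from scipy.spatial.transform import Rotation as Ro
def down(yaw,tilt=0):  # tool y along tunnel x, tool z down, tilted by tilt with the cover (z towards -x)
    c,s=np.cos(yaw),np.sin(yaw); R=np.array([[-s,c,0],[c,s,0],[0,0,-1.]]) 
    return Ro.from_rotvec(tilt*np.array([-s,c,0])).as_matrix()@R
def row(pos,R,dec=4):
    o=ctrl.get_obs(); R0=o["tool_rot"]; d=R0.T@(np.array(pos)-o["tool_pos"])/.3
    r=Ro.from_matrix(R0.T@R).as_rotvec()/np.pi; return np.round(np.r_[d,r],dec).tolist()
E
python3 - <<'E'
from h import *
a=np.array([.5785,.167]);k=np.array([.5939,.2149]); im=cv2.imread("pics/top0.png")[:,:,::-1]
for n,e in(("top",((366.7,130.9),(378.4,201.1))),("side",((313.9,151.0),(243,157.2)))):
    p=[plane(n,u,.128) for u in e]; p.sort(key=lambda q:q[0]); d=p[1]-p[0]; print(n,np.round(p,4).tolist(),"yaw",np.arctan2(d[1],d[0]),np.linalg.norm(d))
R=down(.15); print("det",np.linalg.det(R)); print(row((.594,.215,.33),R))
v=k-a; print(np.linalg.norm(v))
E
```

```text
top [[0.5528, -0.1191, 0.128], [0.7467, -0.086, 0.128]] yaw 0.1691815687337416 0.196631440619864
side [[0.5516, -0.1235, 0.128], [0.7471, -0.0907, 0.128]] yaw 0.16616543787153285 0.19820381451932403
det 1.0
[2.0926, -1.8482, -0.285, -0.0004, -0.0002, -0.4017]
0.05031470957881004
```

Request:
{"op": "servo_tool", "data": {"steps": [[0, 0, -0.2, 0, 0, 0], [1, -0.88, -0.285, 0, 0, 0], [1, -0.88, -0.285, 0, 0, 0], [1, -0.88, -0.285, 0, 0, 0], [1, -0.88, -0.285, 0, 0, 0], [1, -0.88, -0.285, 0, 0, 0], [1, -0.88, -0.285, 0, 0, 0], [1, -0.88, -0.285, 0, 0, 0], [1, -0.88, -0.285, 0, 0, 0], [1, -0.88, -0.285, 0, 0, 0]], "gripper": 0.6}}

```text
t: 0.93
tool_pos: [0.4188, -0.2136, 0.3272]
tool_rot: [[0.897, 0.443, -0.0], [0.443, -0.897, -0.0], [-0.0, 0.0, -1.0]]
contact_force: [1.4, -1.3, 0.1]
finger_gap: 0.599
finger_force: 0.0
```

Request:
{"op": "servo_tool", "data": {"steps": [[1, -0.88, 0, 0, 0, -0.2], [1, -0.88, 0, 0, 0, -0.4], [1, -0.88, 0, 0, 0, -0.4], [1, -0.88, 0, 0, 0, -0.4], [1, -0.88, 0, 0, 0, -0.4], [1, -0.88, 0, 0, 0, -0.4], [1, -0.88, 0, 0, 0, -0.4], [1, -0.88, 0, 0, 0, -0.4], [1, -0.88, 0, 0, 0, -0.4], [1, -0.88, 0, 0, 0, -0.4]]}}

```text
t: 1.77
tool_pos: [0.5708, 0.1584, 0.3265]
tool_rot: [[-0.147, 0.989, -0.001], [0.989, 0.147, 0.002], [0.002, -0.0, -1.0]]
contact_force: [-0.5, 0.1, -0.3]
finger_gap: 0.604
finger_force: 0.0
```

Run:
```python
from h import *
print(ctrl.get_obs()["tool_pos"],ctrl.get_obs()["t"],np.round(ctrl.get_obs()["q"],2))
print(row((.594,.215,.25),down(.16)))
```

```text
[0.57075281 0.15840181 0.32653056] 1.7667 [ 0.24  0.32 -0.76  1.39  0.21  1.52 -0.35]
[0.1748, 0.1045, 0.2554, -0.0002, -0.0006, -0.004]
```

Request:
{"op": "servo_tool", "data": {"steps": [[0.175, 0.104, 0.2, 0, 0, -0.004], [0.175, 0.104, 0.25, 0, 0, -0.004], [0.175, 0.104, 0.3, 0, 0, -0.004], [0.175, 0.104, 0.35, 0, 0, -0.004], [0.175, 0.104, 0.4, 0, 0, -0.004], [0.175, 0.104, 0.43, 0, 0, -0.004], [0.175, 0.104, 0.458, 0, 0, -0.004], [0.175, 0.104, 0.458, 0, 0, -0.004], [0.175, 0.104, 0.458, 0, 0, -0.004]]}}

```text
t: 2.52
tool_pos: [0.5945, 0.21, 0.19]
tool_rot: [[-0.15, 0.989, 0.0], [0.989, 0.15, -0.0], [-0.0, 0.0, -1.0]]
contact_force: [0.3, 0.3, 0.8]
finger_gap: 0.599
finger_force: 0.0
```

Request:
{"op": "servo_tool", "data": {"steps": [[0, 0, 0, 0, 0, 0], [0, 0, 0, 0, 0, 0], [0, 0, 0, 0, 0, 0], [0, 0, 0, 0, 0, 0], [0, 0, 0, 0, 0, 0], [0, 0, 0, 0, 0, 0]], "gripper": 0, "squeeze": 20}}

```text
t: 3.02
tool_pos: [0.5946, 0.2103, 0.19]
tool_rot: [[-0.15, 0.989, 0.001], [0.989, 0.15, 0.0], [0.0, 0.001, -1.0]]
contact_force: [-0.0, -0.1, 0.6]
finger_gap: 0.268
finger_force: 20.0
```

Run:
```python
from h import *
o=ctrl.get_obs();print(o["tool_pos"],o["finger_gap"]*87,o["contact_force"])
im=ctrl.capture("side");cv2.imwrite("pics/s1.png",cv2.resize(im[90:300,225:400,::-1],None,fx=2.8,fy=2.8))
ax=np.array([.5785,.167]); v=np.array([.5939,.2149])-ax
R0=o["tool_rot"]
for c in range(3):
    p0=ax+Ro.from_euler('z',-120*c,degrees=True).as_matrix()[:2,:2]@v; out=[]
    for i in range(1,9):
        p=ax+Ro.from_euler('z',-120*c-15*i,degrees=True).as_matrix()[:2,:2]@v
        out.append(np.round(R0.T@np.r_[p-p0,0]/.3,3)[:2].tolist())
    print(out)
```

```text
[0.5946096  0.21029834 0.18996592] 23.340276152981037 [-0.00621217 -0.06369162  0.63570979]
[[-0.024, 0.036], [-0.057, 0.065], [-0.097, 0.084], [-0.14, 0.093], [-0.183, 0.09], [-0.225, 0.075], [-0.261, 0.051], [-0.29, 0.018]]
[[-0.019, -0.039], [-0.028, -0.082], [-0.025, -0.126], [-0.01, -0.167], [0.014, -0.204], [0.047, -0.232], [0.086, -0.252], [0.129, -0.26]]
[[0.044, 0.003], [0.085, 0.017], [0.121, 0.042], [0.15, 0.075], [0.169, 0.114], [0.178, 0.157], [0.175, 0.201], [0.161, 0.242]]
```

View pics/s1.png

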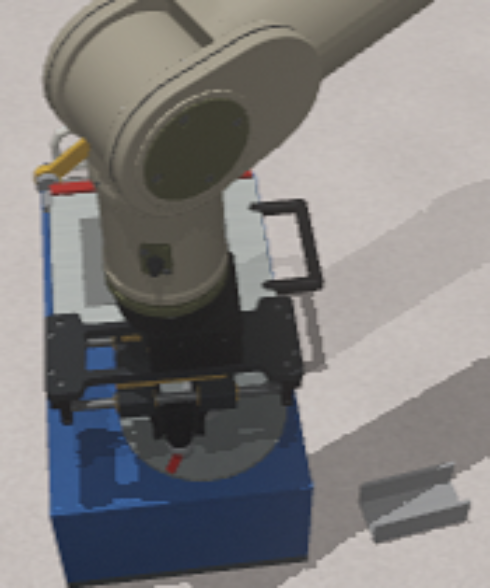

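The knob is gripped (23 mm opening), with the pads around it at about (180,430) in the crop and the cover shut. Now the crank.

Request:
{"op": "servo_tool", "data": {"steps": [[-0.024, 0.036, 0, 0, 0, 0], [-0.057, 0.065, 0, 0, 0, 0], [-0.097, 0.084, 0, 0, 0, 0], [-0.14, 0.093, 0, 0, 0, 0], [-0.183, 0.09, 0, 0, 0, 0], [-0.225, 0.075, 0, 0, 0, 0], [-0.261, 0.051, 0, 0, 0, 0], [-0.29, 0.018, 0, 0, 0, 0], [-0.29, 0.018, 0, 0, 0, 0]], "squeeze": 30}}

```text
t: 3.82
tool_pos: [0.6115, 0.1238, 0.1899]
tool_rot: [[-0.149, 0.989, -0.002], [0.989, 0.149, 0.001], [0.001, -0.001, -1.0]]
contact_force: [-6.2, 3.3, 3.8]
finger_gap: 0.267
finger_force: 30.0
```

Request:
{"op": "servo_tool", "data": {"steps": [[-0.019, -0.039, 0, 0, 0, 0], [-0.028, -0.082, 0, 0, 0, 0], [-0.025, -0.126, 0, 0, 0, 0], [-0.01, -0.167, 0, 0, 0, 0], [0.014, -0.204, 0, 0, 0, 0], [0.047, -0.232, 0, 0, 0, 0], [0.086, -0.252, 0, 0, 0, 0], [0.129, -0.26, 0, 0, 0, 0], [0.129, -0.26, 0, 0, 0, 0]]}}

```text
t: 4.57
tool_pos: [0.5305, 0.1523, 0.19]
tool_rot: [[-0.151, 0.989, 0.003], [0.989, 0.151, 0.001], [0.0, 0.003, -1.0]]
contact_force: [4.5, 3.2, -2.8]
finger_gap: 0.266
finger_force: 30.0
```

Request:
{"op": "servo_tool", "data": {"steps": [[0.044, 0.003, 0, 0, 0, 0], [0.085, 0.017, 0, 0, 0, 0], [0.121, 0.042, 0, 0, 0, 0], [0.15, 0.075, 0, 0, 0, 0], [0.169, 0.114, 0, 0, 0, 0], [0.178, 0.157, 0, 0, 0, 0], [0.175, 0.201, 0, 0, 0, 0], [0.161, 0.242, 0, 0, 0, 0], [0.161, 0.242, 0, 0, 0, 0], [0.161, 0.242, 0, 0, 0, 0]]}}

```text
t: 5.4
tool_pos: [0.596, 0.2097, 0.19]
tool_rot: [[-0.149, 0.989, 0.002], [0.989, 0.149, 0.001], [0.001, 0.002, -1.0]]
contact_force: [2.9, 4.1, 1.6]
finger_gap: 0.267
finger_force: 30.0
```

Run:
```python
from h import *
o=ctrl.get_obs();print(o["tool_pos"],o["finger_gap"]*87,o["contact_force"],o["t"])
```

```text
[0.59596422 0.20970668 0.18999415] 23.18901771259526 [2.9401019  4.11899187 1.56899072] 5.4
```

Request:
{"op": "servo_tool", "data": {"steps": [[0, -0.005, 0, 0, 0, 0], [0, -0.005, 0, 0, 0, 0], [0, -0.005, 0, 0, 0, 0], [0, -0.005, 0, 0, 0, 0]]}}

```text
t: 5.73
tool_pos: [0.5932, 0.2105, 0.1901]
tool_rot: [[-0.15, 0.989, 0.002], [0.989, 0.15, 0.002], [0.001, 0.002, -1.0]]
contact_force: [4.0, 5.9, 0.3]
finger_gap: 0.267
finger_force: 30.0
```

Request:
{"op": "servo_tool", "data": {"steps": [[0, 0, 0, 0, 0, 0], [0, 0, 0, 0, 0, 0], [0, 0, 0, 0, 0, 0], [0, 0, 0, 0, 0, 0], [0, 0, -0.06, 0, 0, 0], [0, 0, -0.16, 0, 0, 0], [0, 0, -0.28, 0, 0, 0], [0, 0, -0.4, 0, 0, 0], [0, 0, -0.5, 0, 0, 0], [0, 0, -0.5, 0, 0, 0]], "gripper": 0.5}}

```text
t: 6.57
tool_pos: [0.594, 0.2108, 0.3464]
tool_rot: [[-0.15, 0.989, 0.008], [0.989, 0.15, 0.003], [0.001, 0.008, -1.0]]
contact_force: [-0.0, 0.2, -0.0]
finger_gap: 0.5
finger_force: 0.0
```

Run:
```python
from h import *
print(row((.4915,-.0315,.34),down(.16)),row((.4915,-.0315,.127),down(.16)))
```

```text
[-0.7475, -0.4588, 0.0163, 0.0026, -0.0005, -0.0031] [-0.7486, -0.4646, 0.7263, 0.0026, -0.0005, -0.0031]
```

Moving above the handle with the gap partly open, then I'll check that the knob is back at its line.

Request:
{"op": "servo_tool", "data": {"steps": [[-0.748, -0.459, 0.016, 0, 0, -0.003], [-0.748, -0.459, 0.016, 0, 0, -0.003], [-0.748, -0.459, 0.016, 0, 0, -0.003], [-0.748, -0.459, 0.016, 0, 0, -0.003], [-0.748, -0.459, 0.016, 0, 0, -0.003], [-0.748, -0.459, 0.016, 0, 0, -0.003], [-0.748, -0.459, 0.016, 0, 0, -0.003], [-0.748, -0.459, 0.016, 0, 0, -0.003], [-0.748, -0.459, 0.016, 0, 0, -0.003], [-0.748, -0.459, 0.016, 0, 0, -0.003]], "gripper": 0.4}}

```text
t: 7.4
tool_pos: [0.4905, -0.0316, 0.3348]
tool_rot: [[-0.16, 0.987, -0.0], [0.987, 0.16, 0.0], [0.0, 0.0, -1.0]]
contact_force: [0.5, -0.2, -0.2]
finger_gap: 0.397
finger_force: 0.0
```

Run:
```python
from h import *
I={n:ctrl.capture(n) for n in M}
for n in M:
    for k in("black","red"):
        for st,c,p in blobs(n,I[n],k):
            if st[0]<300: print(n,k,st,np.round(c,1))
a=cv2.resize(I["side"][100:300,225:400,::-1],None,fx=2.4,fy=2.4);b=cv2.resize(I["top"][115:240,225:360,::-1],None,fx=2.7,fy=2.7)
c=np.zeros((480,790,3),np.uint8);c[:a.shape[0],:a.shape[1]]=a;c[:b.shape[0],424:424+b.shape[1]]=b[:,:366];cv2.imwrite("pics/s2.png",c)
o=ctrl.get_obs();print(o["tool_pos"],np.round(o["q"],2))
print(row((.4915,-.0315,.127),down(.16)))
```

```text
side black [299 100  16  13  80] [304.7 104.7]
side black [284 231  12  19 166] [289.  240.4]
side black [249 289  86  11 187] [290.1 293.8]
side red [243 150  72   9 254] [278.  154.1]
side red [285 252   5   7  18] [286.7 255.2]
top black [249 168  89  58 459] [308.3 205.3]
top black [246 174  11  14 104] [251.1 180.5]
[ 0.49065741 -0.03113735  0.33475139] [ 0.63  0.04 -0.67  1.62  0.03  1.49  0.12]
[-0.0019, 0.0026, 0.6925, -0.0, -0.0001, 0.0007]
```

View pics/s2.png

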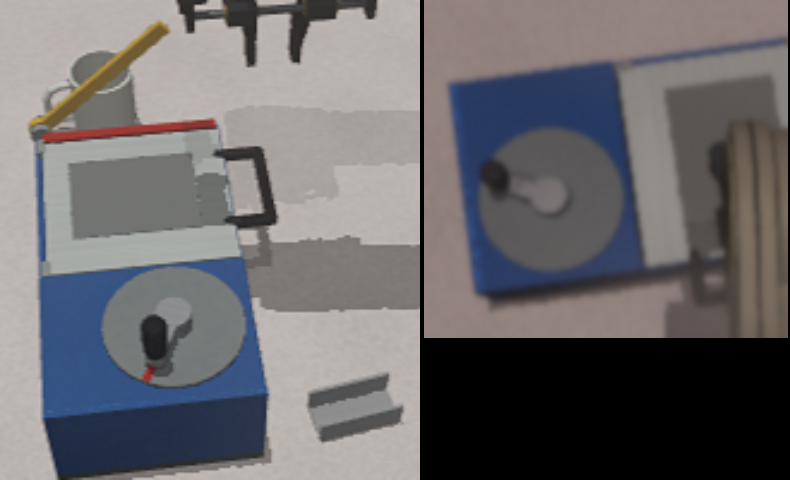

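The knob is back at its red line (crop (153,338), red at (150,372)), within about 2 mm of the start, and the cover is shut. Descending on the handle.

Request:
{"op": "servo_tool", "data": {"steps": [[0, 0.002, 0.12, 0, 0, 0], [0, 0.002, 0.24, 0, 0, 0], [0, 0.002, 0.36, 0, 0, 0], [0, 0.002, 0.46, 0, 0, 0], [0, 0.002, 0.54, 0, 0, 0], [0, 0.002, 0.6, 0, 0, 0], [0, 0.002, 0.64, 0, 0, 0], [0, 0.002, 0.67, 0, 0, 0], [0, 0.002, 0.692, 0, 0, 0], [0, 0.002, 0.692, 0, 0, 0]]}}

```text
t: 8.33
tool_pos: [0.4909, -0.0321, 0.1266]
tool_rot: [[-0.16, 0.987, -0.001], [0.987, 0.16, 0.0], [0.0, -0.001, -1.0]]
contact_force: [0.1, 0.4, 0.6]
finger_gap: 0.399
finger_force: 0.0
```

Request:
{"op": "servo_tool", "data": {"steps": [[0, 0, 0, 0, 0, 0], [0, 0, 0, 0, 0, 0], [0, 0, 0, 0, 0, 0], [0, 0, 0, 0, 0, 0], [0, 0, 0, 0, 0, 0], [0, 0, 0, 0, 0, 0]], "gripper": 0, "squeeze": 40}}

```text
t: 8.83
tool_pos: [0.4914, -0.0325, 0.1277]
tool_rot: [[-0.159, 0.987, 0.001], [0.987, 0.159, -0.0], [-0.0, 0.001, -1.0]]
contact_force: [0.0, -1.4, 1.8]
finger_gap: 0.148
finger_force: 40.0
```

```bash
cat >> h.py <<'E'
YAW=.16; EX=np.array([np.cos(YAW),np.sin(YAW),0]); HINGE=np.array([.4914,-.0325,.1247])+.246*EX
def cov(th,f=.6):
    R=down(YAW,f*th); return HINGE-.246*np.cos(th)*EX+.246*np.sin(th)*np.array([0,0,1])-.003*R[:,2],R
E
python3 - <<'E'
from h import *
for i in range(1,21): print(round(.65*i/20,4),row(*cov(.65*i/20),dec=3))
E
```

```text
0.0325 [0.0, 0.001, -0.026, 0.006, 0.0, -0.0]
0.065 [0.0, 0.002, -0.053, 0.013, 0.0, -0.0]
0.0975 [0.0, 0.005, -0.08, 0.019, 0.0, -0.0]
0.13 [0.0, 0.008, -0.106, 0.025, 0.0, -0.0]
0.1625 [0.0, 0.012, -0.132, 0.031, 0.0, -0.0]
0.195 [-0.0, 0.017, -0.159, 0.038, 0.0, -0.0]
0.2275 [-0.0, 0.023, -0.185, 0.044, 0.0, -0.0]
0.26 [-0.0, 0.029, -0.211, 0.05, 0.0, -0.0]
0.2925 [-0.0, 0.037, -0.236, 0.056, 0.0, -0.0]
0.325 [-0.0, 0.045, -0.261, 0.062, 0.0, -0.0]
0.3575 [-0.0, 0.054, -0.287, 0.069, 0.0, -0.0]
0.39 [-0.0, 0.064, -0.311, 0.075, 0.0, -0.0]
0.4225 [-0.0, 0.075, -0.336, 0.081, 0.0, -0.0]
0.455 [-0.0, 0.087, -0.36, 0.087, 0.0, -0.0]
0.4875 [-0.0, 0.099, -0.383, 0.093, 0.0, -0.0]
0.52 [-0.0, 0.112, -0.407, 0.1, 0.0, -0.0]
0.5525 [-0.0, 0.126, -0.43, 0.106, 0.0, -0.0]
0.585 [-0.0, 0.14, -0.452, 0.112, 0.0, -0.0]
0.6175 [-0.0, 0.156, -0.474, 0.118, 0.0, -0.0]
0.65 [-0.0, 0.172, -0.495, 0.124, 0.0, -0.0]
```

Request:
{"op": "servo_tool", "data": {"steps": [[0, 0.001, -0.026, 0.006, 0, 0], [0, 0.002, -0.053, 0.013, 0, 0], [0, 0.005, -0.08, 0.019, 0, 0], [0, 0.008, -0.106, 0.025, 0, 0], [0, 0.012, -0.132, 0.031, 0, 0], [0, 0.017, -0.159, 0.038, 0, 0], [0, 0.023, -0.185, 0.044, 0, 0], [0, 0.029, -0.211, 0.05, 0, 0], [0, 0.037, -0.236, 0.056, 0, 0], [0, 0.045, -0.261, 0.062, 0, 0]]}}

```text
t: 9.67
tool_pos: [0.5042, -0.0304, 0.2051]
tool_rot: [[-0.159, 0.968, -0.193], [0.987, 0.156, -0.031], [0.0, -0.195, -0.981]]
contact_force: [3.5, -0.7, -8.9]
finger_gap: 0.146
finger_force: 40.0
```

Run:
```python
from h import *
o=ctrl.get_obs();print(o["tool_pos"],o["contact_force"],o["finger_gap"],np.round(o["q"],2),np.linalg.norm(o["tool_pos"]+.003*o["tool_rot"][:,2]-HINGE))
for t in np.linspace(.36,.64,9): print(round(t,4),row(*cov(t),dec=3))
```

```text
[ 0.50416652 -0.03040039  0.20506254] [ 3.52839107 -0.73802516 -8.87412635] 0.14618686934922076 [ 0.51  0.31 -0.66  1.65  0.19  1.45 -0.03] 0.24614068635059463
0.36 [-0.0, 0.005, -0.032, 0.006, -0.0, -0.0]
0.395 [-0.0, 0.011, -0.061, 0.013, -0.0, -0.0]
0.43 [-0.0, 0.017, -0.089, 0.02, -0.0, -0.0]
0.465 [-0.0, 0.024, -0.116, 0.026, -0.0, -0.0]
0.5 [-0.0, 0.033, -0.144, 0.033, -0.0, -0.0]
0.535 [-0.0, 0.042, -0.171, 0.04, -0.0, -0.0]
0.57 [-0.0, 0.052, -0.198, 0.046, -0.0, -0.0]
0.605 [-0.0, 0.063, -0.225, 0.053, -0.0, -0.0]
0.64 [-0.0, 0.075, -0.251, 0.06, -0.0, -0.0]
```

Holding well with low force. Continue.

Request:
{"op": "servo_tool", "data": {"steps": [[0, 0.005, -0.032, 0.006, 0, 0], [0, 0.011, -0.061, 0.013, 0, 0], [0, 0.017, -0.089, 0.02, 0, 0], [0, 0.024, -0.116, 0.026, 0, 0], [0, 0.033, -0.144, 0.033, 0, 0], [0, 0.042, -0.171, 0.04, 0, 0], [0, 0.052, -0.198, 0.046, 0, 0], [0, 0.063, -0.225, 0.053, 0, 0], [0, 0.075, -0.251, 0.06, 0, 0], [0, 0.075, -0.251, 0.06, 0, 0]]}}

```text
t: 10.5
tool_pos: [0.5402, -0.0242, 0.2746]
tool_rot: [[-0.16, 0.914, -0.373], [0.987, 0.148, -0.06], [0.001, -0.378, -0.926]]
contact_force: [-6.5, -1.1, -4.4]
finger_gap: 0.149
finger_force: 40.0
```

Run:
```python
from h import *
o=ctrl.get_obs(); g=o["tool_pos"]+.003*o["tool_rot"][:,2]-HINGE
print(o["contact_force"],o["finger_gap"],"angle",np.arctan2(g[2],-(g@EX)),np.linalg.norm(g))
I={n:ctrl.capture(n) for n in M}
ROI["side"]=(225,80,350,240)
for n in M:
    for k in("red","yellow"):
        for st,c,p in blobs(n,I[n],k): print(n,k,st,np.round(c,1),np.round(ends(p),1).tolist())
a=cv2.resize(I["side"][60:240,215:380,::-1],None,fx=2.6,fy=2.6,interpolation=cv2.INTER_CUBIC);b=cv2.resize(I["top"][115:235,300:420,::-1],None,fx=3,fy=3,interpolation=cv2.INTER_CUBIC)
c=np.zeros((470,795,3),np.uint8);c[:a.shape[0],:a.shape[1]]=a;c[:b.shape[0],432:432+b.shape[1]]=b;cv2.imwrite("pics/s3.png",c)
```

```text
[-6.48756108 -1.13885557 -4.37566653] 0.14912112321608748 angle 0.6397424622836917 0.24638709750191098
side red [241 139  28  20 109] [254.5 148.3] [[267.8, 139.7], [241.0, 157.1]]
side red [279 191  11  20 168] [284.6 201.1] [[285.1, 190.8], [284.0, 210.2]]
side yellow [278 116   9   5  18] [281.8 118. ] [[286.1, 116.3], [277.8, 119.6]]
side yellow [298 119  17   8  19] [305.3 122.4] [[313.9, 118.8], [297.8, 125.6]]
side yellow [238 131  28  22 170] [253.5 142.3] [[266.2, 132.7], [239.0, 153.3]]
```

View pics/s3.png

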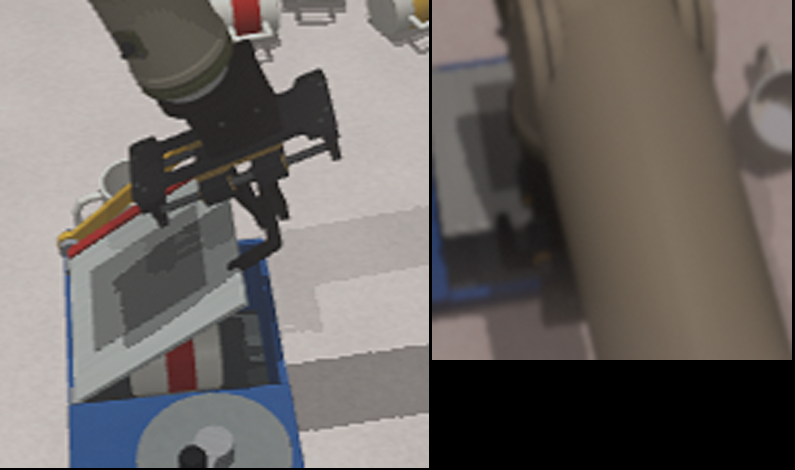

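The mug is in the bay under the raised cover, still short of the marker: red edge crop (70,250)→(135,205), yellow arm lying above it. Measure both angles by casting rays onto the upright planes of the red edge and the arm.

```bash
cat >> h.py <<'E'
EY=np.array([-EX[1],EX[0],0])
def ang(n,pts,yl):  # angle of line fitted per column (side) / row (top), rays onto plane local y=yl
    ax=0 if n=="side" else 1
    v=np.unique(pts[:,ax])[2:-2]; q=np.array([[t,pts[pts[:,ax]==t][:,1-ax].mean()] for t in v])
    m=M[n]; C=-m["R"].T@m["t"]; u=q if ax==0 else q[:,::-1]
    d=np.c_[u,np.ones(len(u))]@np.linalg.inv(m["mtx"]).T@m["R"]
    X=C+d*((yl-(C-HINGE)@EY)/(d@EY))[:,None]-HINGE
    vx,vz,x0,z0=cv2.fitLine(np.c_[-X@EX,X[:,2]].astype(np.float32),cv2.DIST_HUBER,0,.01,.01).ravel()
    s=np.sign(vx); far=(-X@EX).max()
    return round(float(np.arctan2(s*vz,s*vx)),3),"len",round(far,3),"offset at hinge",round(float(z0-x0*vz/vx),4)
E
python3 - <<'E'
from h import *
ROI["side"]=(225,80,350,240)
for n in M:
    im=cv2.imread(f"pics/{n}0.png")[:,:,::-1].copy()
    for k,y in(("red",-.096),("yellow",-.117)):
        b=max(blobs(n,im,k),key=lambda b:b[0][4]); print("start",n,k,ang(n,b[2],y))
im=ctrl.capture("side")
for k,y in(("red",-.096),("yellow",-.117)):
    b=[b for b in blobs("side",im,k) if b[0][0]<245][0]; print("now",k,ang("side",b[2],y))
    if k=="yellow":
        x=b[2][:,0].max(); im0=cv2.imread("pics/side0.png")[:,:,::-1].copy(); p=max(blobs("side",im0,k),key=lambda b:b[0][4])[2]; print("start, same part",ang("side",p[p[:,0]<=x],y))
E
```

```text
start side red (0.007, 'len', np.float64(0.195), 'offset at hinge', 0.0055)
start side yellow (0.747, 'len', np.float64(0.146), 'offset at hinge', 0.0033)
start top red (0.061, 'len', np.float64(0.193), 'offset at hinge', -0.0125)
start top yellow (0.752, 'len', np.float64(0.145), 'offset at hinge', 0.004)
now red (0.631, 'len', np.float64(0.071), 'offset at hinge', 0.0082)
now yellow (0.689, 'len', np.float64(0.064), 'offset at hinge', 0.008)
start, same part (0.698, 'len', np.float64(0.064), 'offset at hinge', 0.0071)
```

Run:
```python
from h import *
im0=cv2.imread("pics/side0.png")[:,:,::-1].copy(); p=max(blobs("side",im0,"yellow"),key=lambda b:b[0][4])[2]
for a,b in((246,292),(250,292),(250,288),(246,270),(270,290)):
    print(a,b,ang("side",p[(p[:,0]>=a)&(p[:,0]<=b)],-.117))
# edges: bottom and top boundary of arm per column
for f in(np.min,np.max):
    q=np.array([[x,f(p[p[:,0]==x][:,1])] for x in range(246,289)]); print(f.__name__,ang("side",q,-.117))
# tip and red front corner relative to hinge, from tri
for nm,a,b in(("tip",(293.3,111.3),(393.2,173)),("redF",(315,151.3),(378.7,201.7))):
    X,e=tri(a,b); d=X-HINGE; print(nm,np.round([d@EX,d@EY,d[2]],4),e,np.arctan2(d[2],-d@EX))
# predicted tip pixels in the middle of the bar's end for several angles
for t in(.70,.72,.74,.76):
    X=HINGE-.205*np.cos(t)*EX+.205*np.sin(t)*np.array([0,0,1])-.119*EY; print(t,np.round(proj("side",X),1),np.round(proj("top",X),1))
```

```text
246 292 (0.751, 'len', np.float64(0.141), 'offset at hinge', 0.0027)
250 292 (0.751, 'len', np.float64(0.141), 'offset at hinge', 0.0028)
250 288 (0.751, 'len', np.float64(0.13), 'offset at hinge', 0.0027)
246 270 (0.759, 'len', np.float64(0.079), 'offset at hinge', 0.0021)
270 290 (0.751, 'len', np.float64(0.135), 'offset at hinge', 0.0026)
min (0.751, 'len', np.float64(0.13), 'offset at hinge', 0.0142)
max (0.752, 'len', np.float64(0.129), 'offset at hinge', -0.009)
tip [-0.15   -0.1184  0.1357] [0.3 0.4] 0.7351465397394877
redF [-0.2025 -0.0949  0.0068] [0.4 0.5] 0.03357685783246733
0.7 [296.2 112.1] [393.7 175.6]
0.72 [295.1 111.2] [393.7 174.3]
0.74 [294.  110.4] [393.8 172.9]
0.76 [292.9 109.6] [393.8 171.5]
```

Marker ≈ 0.745 rad (fits 0.751 against a shut-cover bias of 0.007; tip 0.735). I'll lift to that and compare directly.

Run:
```python
from h import *
for t in (.67,.7,.725,.745): print(t,row(*cov(t),dec=3))
```

```text
0.67 [-0.001, 0.009, -0.026, 0.005, -0.0, 0.0]
0.7 [-0.001, 0.016, -0.05, 0.011, -0.0, 0.0]
0.725 [-0.001, 0.023, -0.069, 0.016, -0.0, 0.0]
0.745 [-0.001, 0.029, -0.085, 0.019, -0.0, 0.0]
```

Request:
{"op": "servo_tool", "data": {"steps": [[0, 0.005, -0.014, 0.003, 0, 0], [0, 0.009, -0.026, 0.005, 0, 0], [0, 0.016, -0.05, 0.011, 0, 0], [0, 0.023, -0.069, 0.016, 0, 0], [0, 0.029, -0.085, 0.019, 0, 0], [0, 0.029, -0.085, 0.019, 0, 0], [0, 0.029, -0.085, 0.019, 0, 0], [0, 0.029, -0.085, 0.019, 0, 0]]}}

```text
t: 11.32
tool_pos: [0.557, -0.0214, 0.2951]
tool_rot: [[-0.16, 0.891, -0.425], [0.987, 0.145, -0.068], [0.001, -0.431, -0.902]]
contact_force: [-6.9, 0.7, -2.6]
finger_gap: 0.144
finger_force: 40.0
```

Run:
```python
from h import *
ROI["side"]=(225,80,350,240)
im=ctrl.capture("side"); o=ctrl.get_obs(); g=o["tool_pos"]+.003*o["tool_rot"][:,2]-HINGE
print(o["contact_force"],o["finger_gap"],o["t"],"angle",np.arctan2(g[2],-(g@EX)),np.linalg.norm(g))
for k,y in(("red",-.096),("yellow",-.117)):
    for b in blobs("side",im,k):
        if b[0][1]<170: print(k,b[0],ang("side",b[2],y) if b[0][2]>8 else "")
cv2.imwrite("pics/s4r.png",im[:,:,::-1]);cv2.imwrite("pics/s4.png",cv2.resize(im[70:190,225:345,::-1],None,fx=4.8,fy=4.8,interpolation=cv2.INTER_CUBIC))
```

```text
[-7.60312376  1.78390994 -4.71537587] 0.14631879720343557 11.3667 angle 0.7475884382686452 0.2465977458775918
red [271 124  11   9  39] (0.702, 'len', np.float64(0.109), 'offset at hinge', 0.0168)
red [241 138  24  21  98] (0.747, 'len', np.float64(0.061), 'offset at hinge', 0.0085)
yellow [283 114  19  10  23] (0.499, 'len', np.float64(0.164), 'offset at hinge', 0.034)
yellow [271 124   8   6  16] 
yellow [238 136  23  17  99] (0.71, 'len', np.float64(0.05), 'offset at hinge', 0.0099)
```

View pics/s4.png

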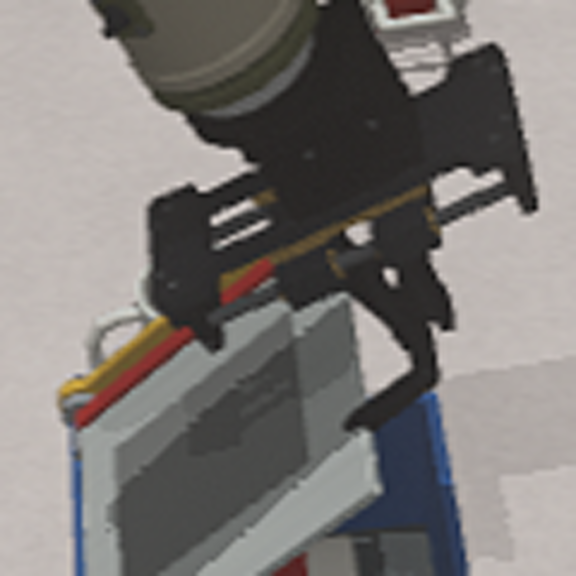

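Red edge (crop (80,420)→(270,265)) and the yellow arm run parallel, both partly behind the gripper. One combined fit as a check.

Run:
```python
from h import *
ROI["side"]=(225,80,350,240)
im=cv2.imread("pics/s4r.png")[:,:,::-1].copy(); im0=cv2.imread("pics/side0.png")[:,:,::-1].copy()
R=[b for b in blobs("side",im,"red") if b[0][1]<170]; 
print("red all",ang("side",np.vstack([b[2] for b in R]),-.096))
p=np.argwhere(mask("side",im,"red")[:170])[:,::-1]
for f in(np.min,np.max):
    xs=[x for x in range(244,282) if (p[:,0]==x).sum()>=3]; print(f.__name__,ang("side",np.array([[x,f(p[p[:,0]==x][:,1])] for x in xs]),-.096),len(xs))
y=np.argwhere(mask("side",im,"yellow")[:170])[:,::-1]; y0=np.argwhere(mask("side",im0,"yellow")[:170])[:,::-1]
for x in (242,246,250,254): print(x,[(a[a[:,0]==x][:,1].min(),a[a[:,0]==x][:,1].max()) for a in(y0,y)])
# predicted red-edge top line pixels at cover angles, against the seen red centre per column
X=lambda t,s:HINGE-s*np.cos(t)*EX+s*np.sin(t)*np.array([0,0,1])-.096*EY+.004*(np.sin(t)*EX+np.cos(t)*np.array([0,0,1]))
for t in(.72,.745,.77):
    L=np.array([proj("side",X(t,s)) for s in np.linspace(0,.2,60)]); print(t,[round(np.interp(x,L[:,0],L[:,1]),1) for x in(248,256,274,278)])
print("seen",[p[p[:,0]==x][:,1].mean().round(1) for x in(248,256,274,278)])
```

```text
red all (0.75, 'len', np.float64(0.109), 'offset at hinge', 0.0083)
min (0.747, 'len', np.float64(0.107), 'offset at hinge', 0.0136) 30
max (0.759, 'len', np.float64(0.106), 'offset at hinge', 0.0021) 30
242 [(np.int64(149), np.int64(151)), (np.int64(149), np.int64(151))]
246 [(np.int64(146), np.int64(153)), (np.int64(146), np.int64(150))]
250 [(np.int64(143), np.int64(149)), (np.int64(143), np.int64(146))]
254 [(np.int64(139), np.int64(146)), (np.int64(139), np.int64(143))]
0.72 [np.float64(152.6), np.float64(146.4), np.float64(132.5), np.float64(129.3)]
0.745 [np.float64(152.3), np.float64(145.8), np.float64(131.1), np.float64(127.9)]
0.77 [np.float64(152.0), np.float64(145.2), np.float64(129.7), np.float64(126.3)]
seen [np.float64(151.5), np.float64(144.5), np.float64(130.0), np.float64(127.0)]
```

Run:
```python
from cell import ctrl
print(abs(ctrl.get_obs()["qvel"]).max()); print(ctrl.hand_in())
```

```text
0.0012147636169540235
the job is handed in; nothing more can be done
None
```

I handed the job in with the gripper still holding the cover: the crank had made one full turn (knob about 2 mm, or 2°, short of the red line), the mug was in the bay, and the red edge was in line with the unmoved marker arm (0.750 against 0.751 rad, measured from the images).

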